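Brush out the cylinder, then fit and hold the regulator wheel

TASK

Finish servicing the model steam engine: scrub the cylinder bore with the long brush that stands in it, two full strokes up (about 30 mm) and back down to the bottom, then take the brush out and stand it in the steel cup. Then pick up the knurled brass regulator wheel, turn it so that the flat in its hole matches the flat of the engine's D-shaft, slide it fully down the shaft and press the sprung collar under it right down. Finish while still holding the wheel and pressing it down, and leave the other loose parts where they lie.

Things in the scene. Friction and masses are not known exactly. Their poses are not given: they have to be found in the camera images.
- engine: Fixed model engine. Steel base plate 90 (x) x 240 (y) x 10 mm, origin under its centre on the desk, z up. At local y -65 mm the finned aluminium cylinder, open on top: 56 mm over the fins, bore 36 mm, rim 72 mm above the desk. At local y +65 mm the green regulator body, 36 x 36 mm, top 45 mm above the desk, with the upright D-shaft. A copper pipe joins them, under 40 mm high.
- bore_floor (a point): Centre of the flat floor of the cylinder bore, 16 mm above the desk; the bore is 36 mm wide and 56 mm deep from the rim. Axes as the engine's.
- shaft_tip (a point): On the axis at the top of the fixed steel D-shaft, 79 mm above the desk. Shaft 14 mm diameter with one upright flat 3.5 mm from the axis; the flat faces the point's and engine's +x. The top 5 mm taper in by 2 mm all round. The shaft stands 26 mm above the unpressed collar.
- collar (a joint): Sprung brass collar, 25 mm diameter, round the foot of the D-shaft: 0 = up (its top face 53 mm above the desk), 0.006 m = pressed right down against its stop (top face 47 mm above the desk). The spring pushes up with 3 N at the start and 9 N at the bottom.
- wheel: Loose knurled brass regulator wheel, 44 mm diameter, 22 mm thick, about 180 g (varies), lying flat on the desk. Origin: centre of its underside, z up. Through hole of D-shape: 16 mm diameter with one flat 4.5 mm from the axis, on the wheel's own +x side; a thin dark bar on the top face, from the hole to the rim, marks the same +x side.
- brush: Loose bore brush, 165 mm long, standing upright in the cylinder at the start. Origin: centre of the flat underside of its head, z up along the handle. Head 27 mm diameter, 46 mm high; thin neck; round wooden handle 14 mm diameter from 75 to 165 mm. About 60 g.
- stand: Fixed steel cup for the brush with a wider dark foot: inside 42 mm diameter, outside 52 mm (foot 68 mm), rim 50 mm above the desk. Origin: centre of its underside on the desk, z up.
- stand_floor (a point): Centre of the cup's flat inner floor, 6 mm above the desk.
- conrod: Bystander: loose brass connecting rod lying flat, 111 mm long, 10 mm high, origin under the middle of its bar, long axis x.
- crosshead: Bystander: loose chrome crosshead, a spool-like block 40 x 30 x 28 mm with a short rod to its +x, origin under its centre.
- deflector: Bystander: loose black plastic smoke deflector, a bent plate 60 x 85 mm, 18 mm high, origin under its centre.
- cover: Bystander: loose cast aluminium cylinder cover, a stepped disc 46 mm in diameter, 14 mm high, with no hole, origin under its centre. It may lie where the wheel could and the other way round.
Not all that is in view belongs to the job. What is shaped like the brush but red is not meant.

How it is judged:
By the outcome, as a careful person would: the job done as asked, in the order asked, and still so for the second after the job is handed in, while the arm keeps its last pose, push and grip.
It also fails if it takes over 61 s, if anything falls off the work surface, if the arm or the gripper's body presses on something with over 40 N, if the wrist force passes 120 N, or if a joint passes its speed limit or range.

ROBOT

A 6-joint arm with a two-finger parallel gripper is mounted at the origin on the work surface. World frame = base frame: x ahead of the robot, y to its left, z up, the work surface at z = 0. Lengths are in mm, angles in rad, forces in N, time in s.
With the tool pointing down it reaches from about 350 to 875 mm from the base axis. Payload 4.2 kg.
Tool frame: the origin (TCP) lies between the finger pads; the fingertips stand 25 mm ahead of it and the grasp point (between the pads) lies 6 mm ahead of it; z points along the fingers, y is the line along which they close (so a half turn about z gives the same grasp; the last joint's range is limited). The gripper opens to 85 mm and grips with 20 to 120 N. Pads are 22 mm wide; open, the fingers measure 114 mm over their backs; the gripper's body (76 mm by 85 mm) begins 54 mm behind the grasp point. The pads swing forward as they close: fully open they stand 13 mm farther back than shut.
Start: joints at [1.473, 0.385, 0.008, 0, -1.194, -0.259], TCP at [218.266, 585.627, 256.312] pointing down, gripper open.
Joint ranges: [-3.14, 3.14], [-1.21, 2.06], [-1.07, 1.41], [-3.16, 2.05], [-2.99, -0.16], [-3.1, 3.1]. Speed limits (rad/s): [2.79, 2.79, 3.14, 3.14, 3.14, 3.14].

INTERFACE

Orientations are given as a unit quaternion [x, y, z, w].
In Python, from bench import read_state, get_image, job_done gives the robot as it stands.
- The arm moves only by the tool play_rows, never from a script. Its argument "series" is a list of rows, each a list of 6 numbers: the shift along the world's x, y, z in mm, then the turn, a rotation vector about the world's x, y, z in units of 6 degrees (1.0 is 6 degrees). A call has 1 to 20 rows; each row shifts and turns the commanded pose from where the row before left it; what a row does not reach is not made up. A row lasts 1/12 s, in which the tool goes at most 41.7 mm and 7.16 degrees, less where a joint would pass 70% of its speed; a pose out of reach is approached as far as the arm can. A call is refused whole if a number of a shift passes 41.7 or a number of a turn 1, either way. A call with a gripper value outside its range is refused whole. "gripper" is the opening, from 0 (shut) to 1 (fully open), set as the call begins (left out, the last holds). The fingers move at their own pace and stop on an object; the grip force is fixed at half the most. Time passes only in rows, so rows that do not move let the fingers close. It gives the time, the measured TCP pose, the force, the opening and the grip force at its end, in the units of the state.
- read_state(): the state, without advancing time (a new reading comes with each control period).
- get_image(name): name is "scene" or "top" or "wrist"; returns a dict with "image" (420x560x3 uint8, red, green, blue), "fx", "fy", "cx", "cy" (pixels), "eye" and "rotation" of the camera in the world. Camera axes: x right, y down, z forward; pixel columns grow to the right and rows downward; lengths in mm; the calibration is good to about 2 mm. The wrist camera is an equidistant fisheye: a pixel r from the principal point sees the ray r / f radians off the axis. A picture is of the moment at which its call begins. There is no depth.
- job_done(): hands the job in; it is judged then, once.
The state is a dict: "clock": time; "joints": joint angles; "joint_vel": joint speeds; "joint_efforts": joint torques, N m; "position": TCP position; "ee_rot": TCP orientation; "contact_force": force on the tool from outside, world axes, zero at the start; "wrist_torque": the same for the moment, N m; "gripper_width": finger opening in mm; "grasp_force": force on a finger pad.
Only numpy, scipy, OpenCV 4.12 (cv2) and the standard library are available. Lean on these libraries where they do the work, as an engineer would, in place of code of your own. Each camera call takes 0.05 s, during which the arm holds its last target. There are 200 camera calls.

## Working session

There is one attempt and no reset: what is moved stays moved. The work goes in short steps, Python scripts to look and compute and a tool call to move; the robot and the scene stay as the last step left them, time stands still between calls to the robot, and variables do not carry over. Pictures are saved under pics/ and viewed, at most 10 in all, crops included, and the job is handed in when it is done.

Besides the shell and the picture viewer there is one more tool, called after "Call:" as name(argument=value, ...), one argument or row to a line, values as JSON. play_rows: Moves the arm, as the interface text tells. Its arguments: {"type":"object","properties":{"series":{"type":"array","items":{"type":"array","items":{"type":"number"}}},"gripper":{"type":"number"}},"required":["series"]}

```bash
mkdir -p pics; ls
cat > h.py <<'E'
import numpy as np, cv2
from bench import read_state, get_image, job_done
def snap(n,f=None):
    d=get_image(n)
    if f: cv2.imwrite('pics/'+f,cv2.cvtColor(d['image'],cv2.COLOR_RGB2BGR))
    return d
def ray(d,u,v):
    x=(u-d['cx'])/d['fx'];y=(v-d['cy'])/d['fy']
    if d.get('fish'):
        r=np.hypot(x,y); s=np.sin(r)/max(r,1e-9); c=np.array([x*s,y*s,np.cos(r)])
    else: c=np.array([x,y,1.])
    return np.array(d['eye']),np.array(d['rotation'])@c
def onz(d,u,v,z):
    e,r=ray(d,u,v); return e+r*(z-e[2])/r[2]
def proj(d,p):
    c=np.array(d['rotation']).T@(np.array(p)-d['eye'])
    if d.get('fish'):
        t=np.arctan2(np.hypot(c[0],c[1]),c[2]);n=np.hypot(c[0],c[1]);c=np.array([c[0]/n*t,c[1]/n*t,1])
    return c[0]/c[2]*d['fx']+d['cx'],c[1]/c[2]*d['fy']+d['cy']
E
python3 - <<'E'
from h import *
for n in('scene','top','wrist'):
    d=snap(n,n+'0.png'); print(n,d['fx'],d['cx'],d['cy'],d['eye'],np.round(d['rotation'],3).tolist())
    if n!='wrist': np.save(n+'0.npy',d,allow_pickle=True)
print(read_state())
E
```

```text
pics
scene 415.14748637306985 281.02705091839437 209.74042959423076 [975.19906303 244.63966806 676.57318422] [0.446, 0.836, -0.28, -0.153]
top 513.5651056090096 276.57679126505883 206.06082864507707 [ 363.58527851   -8.76240663 1280.96283061] [-0.693, 0.714, -0.07, 0.071]
wrist 325.19226210127806 279.4119015097829 210.2560812958815 [282.13274239 562.85202375 373.88196216] [-0.565, 0.814, 0.109, -0.077]
{'clock': 0.15, 'joints': array([ 1.47260781e+00,  3.85397253e-01,  6.92944595e-03, -2.98666672e-04,
       -1.19402168e+00, -2.58576755e-01]), 'joint_vel': array([-0.00176947, -0.00265551,  0.00425901,  0.00074381, -0.0002153 ,
        0.00044479]), 'joint_efforts': array([ 3.75908739e-04, -3.92677832e+01,  1.88581502e+01,  4.18857425e+00,
       -3.39160986e-03, -1.76548674e-06]), 'position': array([218.14907236, 585.26563604, 255.46627282]), 'ee_rot': array([ 9.84121828e-01, -1.77492229e-01, -7.05477637e-05,  8.54980268e-04]), 'contact_force': array([-0.1501047 , -0.64095033, -0.36028125]), 'wrist_torque': array([-0.00942219, -0.03805291, -0.05759799]), 'grasp_force': 0.0, 'gripper_width': 85.09091581256669}
```

```bash
python3 - <<'E'
s=open('h.py').read()
s=s.replace("    return d\n","    from scipy.spatial.transform import Rotation as R\n    d['rotation']=R.from_quat(d['rotation']).as_matrix(); d['fish']=n=='wrist'\n    return d\n",1)
open('h.py','w').write(s)
E
python3 -c "
from h import *
for n in('scene','top'): np.save(n+'0.npy',snap(n),allow_pickle=True)"
```

```text
(no output)
```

View pics/top0.png

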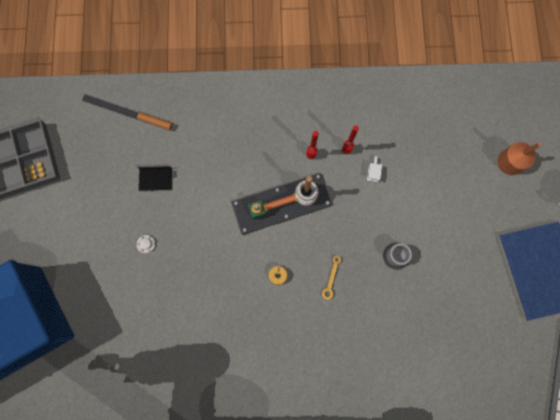

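View pics/scene0.png

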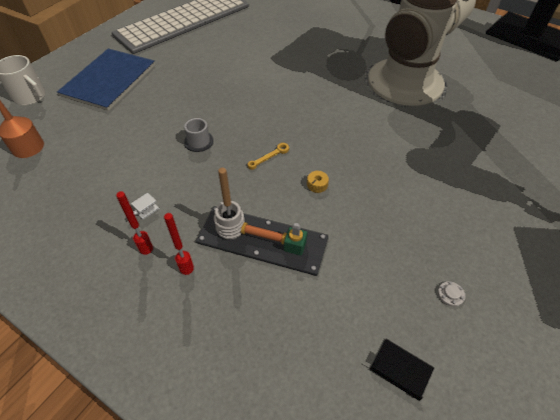

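Top view: brown-handled brush in the cylinder (307,190) versus two red ones (313,148), (350,138). The brass wheel with a hole and bar is at (278,275), and the chrome cover at (146,243) has no hole. The cup is at (398,254) and the engine plate around (282,204). I choose the brown brush, the brass wheel and the grey cup; next is a close crop plus measurement.

Run:
```python
from h import *
t=np.load('top0.npy',allow_pickle=True).item(); s=np.load('scene0.npy',allow_pickle=True).item()
im=cv2.cvtColor(t['image'],cv2.COLOR_RGB2BGR); si=cv2.cvtColor(s['image'],cv2.COLOR_RGB2BGR)
a=cv2.resize(im[165:300,225:425],(800,540),interpolation=cv2.INTER_CUBIC)
b=cv2.resize(si[110:280,185:345],(565,600),interpolation=cv2.INTER_CUBIC)
cv2.imwrite('pics/ctop.png',a)
cv2.imwrite('pics/cscene.png',b)
# engine plate: dark mask in top
g=cv2.cvtColor(im,cv2.COLOR_BGR2GRAY)
hsv=cv2.cvtColor(im,cv2.COLOR_BGR2HSV)
roi=np.zeros_like(g);roi[165:245,222:340]=255
m=((g<65)&(roi>0)).astype(np.uint8)*255
m=cv2.morphologyEx(m,cv2.MORPH_CLOSE,np.ones((5,5)))
c=max(cv2.findContours(m,0,1)[0],key=cv2.contourArea)
r=cv2.minAreaRect(c);P=np.array([onz(t,*p,10)[:2] for p in cv2.boxPoints(r)])
print('plate',P.mean(0),P.round(1).tolist(),[np.linalg.norm(P[i]-P[i-1]) for i in range(4)])
for n,im_,d,box,z in(('top',im,t,(255,300,255,300),22),('scene',si,s,(165,195,300,335),22)):
    h=cv2.cvtColor(im_,cv2.COLOR_BGR2HSV);m=((h[...,0]>15)&(h[...,0]<30)&(h[...,1]>150)&(h[...,2]>90)).astype(np.uint8)
    q=np.zeros_like(m);q[box[0]:box[1],box[2]:box[3]]=m[box[0]:box[1],box[2]:box[3]]
    c=max(cv2.findContours(q*255,0,1)[0],key=cv2.contourArea);e=cv2.minEnclosingCircle(c)
    print('wheel',n,e,onz(d,*e[0],15))
```

```text
plate [627.98417817 -25.71143912] [[635.5, 100.6], [704.4, -128.1], [619.6, -150.7], [552.4, 75.4]] [np.float64(86.76384357742819), np.float64(238.84180667997356), np.float64(87.73735727318589), np.float64(235.79358109873903)]
wheel top ((277.758056640625, 274.95159912109375), 8.143736839294434) [447.68813532  -8.47994853  15.        ]
wheel scene ((317.2457580566406, 181.26271057128906), 10.763849258422852) [449.33509823  -9.00793107  15.        ]
```

View pics/ctop.png

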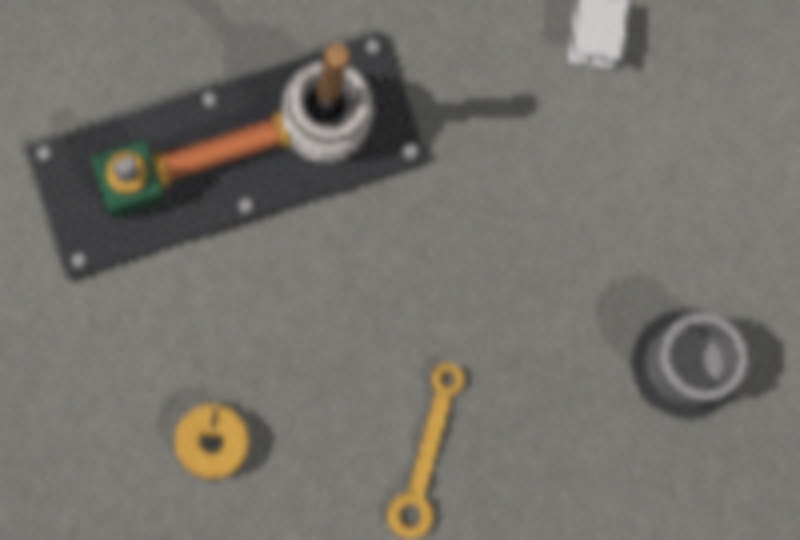

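The close crop confirms the brown-handled brush in the bore and the brass wheel at crop (211,441) with its hole and a bar pointing up, roughly world +x. It also shows the D-shaft tip at (127,167) and the cup rim at (703,357). Now triangulating.

Run:
```python
from h import *
t=np.load('top0.npy',allow_pickle=True).item(); s=np.load('scene0.npy',allow_pickle=True).item()
def tri(a,b):
    e1,r1=ray(t,*a);e2,r2=ray(s,*b);r1/=np.linalg.norm(r1);r2/=np.linalg.norm(r2)
    k=np.linalg.lstsq(np.c_[r1,-r2],e2-e1,rcond=None)[0];p,q=e1+k[0]*r1,e2+k[1]*r2
    return ((p+q)/2).round(1),round(np.linalg.norm(p-q),1)
print('brushtop',tri((309.2,177.5),(224,170)),onz(t,309.2,177.5,181)[:2])
print('shaft',tri((256.7,206.7),(297,226)),onz(t,256.7,206.7,79)[:2])
print('cup',tri((400.7,254.2),(198,127)),onz(t,400.7,254.2,50)[:2])
print('bore',onz(t,306.8,190,72)[:2])
print('red',onz(t,315,133,165)[:2],onz(t,355,127,165)[:2])
```

```text
brushtop (array([646.8, -83. , 182.8]), np.float64(3.5)) [648.27188703 -84.62802452]
shaft (array([607.4,  37.3,  74.9]), np.float64(1.0)) [606.793058    36.71001531]
cup (array([ 484.9, -304.2,   45. ]), np.float64(3.9)) [ 485.60116316 -304.62118944]
bore [645.52705327 -85.00020238]
red [ 756.68119288 -103.49764407] [ 768.12067706 -195.54050504]
```

Call:
play_rows(
  series=[
    [20,-31.5,0,0,0,0],
    [20,-31.5,0,0,0,0],
    [20,-31.5,0,0,0,0],
    [20,-31.5,0,0,0,0],
    [20,-31.5,0,0,0,0],
    [20,-31.5,0,0,0,0],
    [20,-31.5,0,0,0,0],
    [20,-31.5,0,0,0,0],
    [20,-31.5,0,0,0,0],
    [20,-31.5,0,0,0,0],
    [20,-31.5,0,0,0,0],
    [20,-31.5,0,0,0,0],
    [20,-31.5,0,0,0,0],
    [20,-31.5,0,0,0,0],
    [20,-31.5,0,0,0,0],
    [20,-31.5,0,0,0,0],
    [20,-31.5,0,0,0,0],
    [20,-31.5,0,0,0,0],
    [20,-31.5,0,0,0,0],
    [20,-31.5,0,0,0,0],
  ],
  gripper=1,
)

```text
clock: 1.92
position: [618.9, -46.2, 256.2]
ee_rot: [0.984, -0.178, -0.0, -0.0]
contact_force: [-0.3, 1.1, 0.1]
gripper_width: 85.3
grasp_force: 0.0
```

Call:
play_rows(
  series=[
    [14,-20,0,0,0,0],
    [14,-20,0,0,0,0],
    [0,0,0,0,0,0],
    [0,0,0,0,0,0],
  ],
)

```text
clock: 2.25
position: [646.4, -85.5, 255.3]
ee_rot: [0.984, -0.179, -0.001, 0.0]
contact_force: [0.2, 0.2, -0.1]
gripper_width: 85.1
grasp_force: 0.0
```

Run:
```python
from h import *
d=snap('wrist','w1.png'); p=read_state()['position']; print(p.round(1))
for q in((647,-85,181),(646.6,-88,72),(609.3,36.6,79),(p[0],p[1],160)): print(np.round(proj(d,q)))
```

```text
[646.  -84.7 255.7]
[280. 232.]
[283. 193.]
[183. 270.]
[280. 223.]
```

View pics/w1.png

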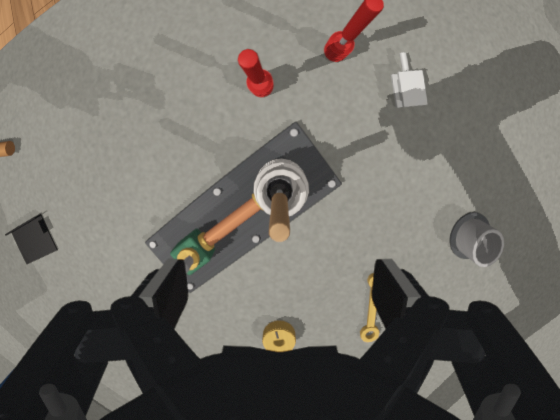

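The wrist view shows the handle top at (280,231), against a predicted (280,232), and it sits between the fingers. Descend and close.

Call:
play_rows(
  series=[
    [0,0,-25,0,0,0],
    [0,0,-25,0,0,0],
    [0,0,-25,0,0,0],
    [0,0,-20,0,0,0],
    [0,0,0,0,0,0],
    [0,0,0,0,0,0],
  ],
)

```text
clock: 2.8
position: [645.6, -83.5, 161.0]
ee_rot: [0.984, -0.177, -0.001, 0.0]
contact_force: [-0.2, 0.3, 0.5]
gripper_width: 85.7
grasp_force: 0.0
```

Call:
play_rows(
  series=[
    [0,0,0,0,0,0],
    [0,0,0,0,0,0],
    [0,0,0,0,0,0],
    [0,0,0,0,0,0],
    [0,0,0,0,0,0],
    [0,0,0,0,0,0],
    [0,0,0,0,0,0],
    [0,0,0,0,0,0],
    [0,0,0,0,0,0],
    [0,0,0,0,0,0],
  ],
  gripper=0,
)

```text
clock: 3.63
position: [646.5, -84.6, 161.9]
ee_rot: [0.984, -0.177, 0.0, 0.0]
contact_force: [-0.0, -0.2, 3.9]
gripper_width: 12.6
grasp_force: 58.5
```

Call:
play_rows(
  series=[
    [0,0,6,0,0,0],
    [0,0,6,0,0,0],
    [0,0,6,0,0,0],
    [0,0,6,0,0,0],
    [0,0,7,0,0,0],
    [0,0,0,0,0,0],
    [0,0,0,0,0,0],
    [0,0,0,0,0,0],
  ],
)

```text
clock: 4.3
position: [646.0, -84.3, 192.1]
ee_rot: [0.984, -0.178, -0.0, -0.0]
contact_force: [-0.1, 0.3, -0.7]
gripper_width: 12.3
grasp_force: 58.4
```

Call:
play_rows(
  series=[
    [0,0,-6,0,0,0],
    [0,0,-6,0,0,0],
    [0,0,-6,0,0,0],
    [0,0,-6,0,0,0],
    [0,0,-7,0,0,0],
    [0,0,-0.5,0,0,0],
    [0,0,0,0,0,0],
    [0,0,0,0,0,0],
  ],
)

```text
clock: 4.97
position: [647.1, -84.8, 161.9]
ee_rot: [0.984, -0.177, 0.001, 0.0]
contact_force: [0.1, -1.6, 5.3]
gripper_width: 12.7
grasp_force: 58.9
```

Floor contact is felt (5 N). Second stroke.

Call:
play_rows(
  series=[
    [0,0,6,0,0,0],
    [0,0,6,0,0,0],
    [0,0,6,0,0,0],
    [0,0,7,0,0,0],
    [0,0,7,0,0,0],
    [0,0,0,0,0,0],
    [0,0,0,0,0,0],
    [0,0,0,0,0,0],
  ],
)

```text
clock: 5.63
position: [646.1, -84.3, 192.6]
ee_rot: [0.984, -0.178, -0.0, -0.0]
contact_force: [0.2, -0.7, -2.1]
gripper_width: 12.2
grasp_force: 58.7
```

Call:
play_rows(
  series=[
    [0,0,-6,0,0,0],
    [0,0,-6,0,0,0],
    [0,0,-6,0,0,0],
    [0,0,-7,0,0,0],
    [0,0,-7,0,0,0],
    [0,0,-0.5,0,0,0],
    [0,0,0,0,0,0],
    [0,0,0,0,0,0],
  ],
)

```text
clock: 6.3
position: [646.7, -84.7, 161.1]
ee_rot: [0.984, -0.177, 0.001, 0.0]
contact_force: [-1.9, -0.1, 5.4]
gripper_width: 12.6
grasp_force: 59.4
```

Call:
play_rows(
  series=[
    [0,0,15,0,0,0],
    [0,0,20,0,0,0],
    [0,0,20,0,0,0],
    [0,0,20,0,0,0],
    [0,0,5,0,0,0],
    [0,0,0,0,0,0],
    [0,0,0,0,0,0],
  ],
)

```text
clock: 6.88
position: [645.7, -84.2, 238.8]
ee_rot: [0.984, -0.178, -0.001, -0.0]
contact_force: [-1.0, -0.4, -1.2]
gripper_width: 12.4
grasp_force: 59.1
```

Call:
play_rows(
  series=[
    [-8,-11,0,0,0,0],
    [-16,-22,0,0,0,0],
    [-20,-27,0,0,0,0],
    [-20,-27,0,0,0,0],
    [-20,-27,0,0,0,0],
    [-20,-27,0,0,0,0],
    [-20,-27,0,0,0,0],
    [-20,-28,0,0,0,0],
    [-16,-24,0,0,0,0],
    [0,0,0,0,0,0],
    [0,0,0,0,0,0],
    [0,0,0,0,0,0],
    [0,0,0,0,0,0],
  ],
)

```text
clock: 7.97
position: [486.3, -303.8, 239.5]
ee_rot: [0.984, -0.177, -0.001, -0.0]
contact_force: [0.3, -0.4, -0.1]
gripper_width: 12.2
grasp_force: 58.8
```

Run:
```python
from h import *
for n in('wrist','scene','top'): np.save(n+'2.npy',snap(n,n+'2.png'),allow_pickle=True)
p=read_state()['position']; print(p.round(1))
w,s,t=[np.load(n+'2.npy',allow_pickle=True).item() for n in('wrist','scene','top')]
a=cv2.cvtColor(w['image'],cv2.COLOR_RGB2BGR)[100:300,180:380]
b=cv2.cvtColor(s['image'],cv2.COLOR_RGB2BGR)[30:180,130:280]
cv2.imwrite('pics/c2.png',np.hstack([cv2.resize(a,(400,400)),cv2.resize(b,(400,400))]))
for d in(w,s,t): print([np.round(proj(d,q)) for q in((485.5,-304.5,50),(p[0],p[1],94),(p[0],p[1],140))])
```

```text
[ 486.8 -303.6  240. ]
[array([282., 194.]), array([280., 204.]), array([281., 220.])]
[array([196., 125.]), array([193., 110.]), array([190.,  92.])]
[array([401., 254.]), array([405., 252.]), array([410., 249.])]
```

View pics/c2.png

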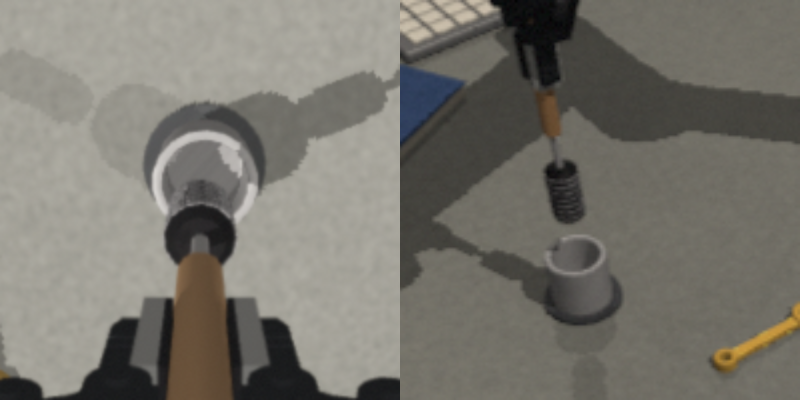

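The left half (wrist) shows the brush head centred over the cup rim at crop (204,178). The right half (scene) shows the head bottom at full-image (193,111), predicted (193,110), and the rim at (196,126), predicted (196,125). Aligned, so lower.

Call:
play_rows(
  series=[
    [0,0,-15,0,0,0],
    [0,0,-15,0,0,0],
    [0,0,-15,0,0,0],
    [0,0,-15,0,0,0],
    [0,0,-15,0,0,0],
    [0,0,-8,0,0,0],
    [0,0,-4,0,0,0],
    [0,0,0,0,0,0],
    [0,0,0,0,0,0],
  ],
)

```text
clock: 8.87
position: [486.9, -304.4, 153.9]
ee_rot: [0.984, -0.177, 0.0, 0.0]
contact_force: [0.4, 0.4, -0.5]
gripper_width: 12.2
grasp_force: 58.9
```

Call:
play_rows(
  series=[
    [0,0,-1.5,0,0,0],
    [0,0,-1.5,0,0,0],
    [0,0,0,0,0,0],
    [0,0,0,0,0,0],
  ],
)

```text
clock: 9.2
position: [486.7, -304.6, 151.1]
ee_rot: [0.984, -0.177, 0.001, 0.0]
contact_force: [0.3, 0.6, 1.6]
gripper_width: 12.2
grasp_force: 59.2
```

Call:
play_rows(
  series=[
    [0,0,-0.5,0,0,0],
    [0,0,0,0,0,0],
  ],
)

```text
clock: 9.37
position: [486.9, -304.7, 151.1]
ee_rot: [0.984, -0.177, 0.001, 0.0]
contact_force: [0.1, 0.9, 5.7]
gripper_width: 12.4
grasp_force: 59.5
```

Call:
play_rows(
  series=[
    [0,0,0,0,0,0],
    [0,0,0,0,0,0],
    [0,0,0,0,0,0],
    [0,0,0,0,0,0],
    [0,0,0,0,0,0],
    [0,0,0,0,0,0],
    [0,0,0,0,0,0],
    [0,0,0,0,0,0],
  ],
  gripper=1,
)

```text
clock: 10.03
position: [486.3, -304.3, 149.7]
ee_rot: [0.984, -0.177, -0.0, -0.0]
contact_force: [0.5, -0.4, -0.1]
gripper_width: 85.5
grasp_force: 0.0
```

Call:
play_rows(
  series=[
    [0,0,15,0,0,0],
    [0,0,20,0,0,0],
    [0,0,20,0,0,0],
    [0,0,20,0,0,0],
    [0,0,15,0,0,0],
    [0,0,0,0,0,0],
  ],
)

```text
clock: 10.53
position: [487.9, -305.2, 243.7]
ee_rot: [0.984, -0.177, 0.004, 0.001]
contact_force: [0.3, -1.2, 0.3]
gripper_width: 85.4
grasp_force: 0.0
```

Call:
play_rows(
  series=[
    [-2,16,0,0,0,0],
    [-4,30,0,0,0,0],
    [-4,35,0,0,0,0],
    [-5,35,-5,0,0,0],
    [-5,35,-10,0,0,0],
    [-5,35,-10,0,0,0],
    [-5,35,-10,0,0,0],
    [-4,35,-10,0,0,0],
    [-3,25,-10,0,0,0],
    [-2,15,-5,0,0,0],
    [0,0,0,0,0,0],
    [0,0,0,0,0,0],
    [0,0,0,0,0,0],
  ],
)

```text
clock: 11.62
position: [447.3, -8.7, 179.7]
ee_rot: [0.984, -0.178, -0.0, 0.0]
contact_force: [0.2, 0.5, 0.7]
gripper_width: 85.2
grasp_force: 0.0
```

Run:
```python
from h import *
for n in('wrist','top'): np.save(n+'3.npy',snap(n,n+'3.png'),allow_pickle=True)
st=read_state();p=st['position']; print(p.round(1),st['ee_rot'].round(3),st['joints'].round(2))
w=np.load('wrist3.npy',allow_pickle=True).item()
q=proj(w,(448.5,-8.7,22));print(np.round(q),[np.round(proj(w,x)) for x in((607,36.7,79),(485.5,-304.5,50))])
b=cv2.cvtColor(w['image'],cv2.COLOR_RGB2BGR)
u,v=int(q[0]),int(q[1]);c=b[v-60:v+60,u-60:u+60]
cv2.imwrite('pics/c3.png',np.hstack([cv2.resize(c,(400,400)),cv2.resize(b[40:400,100:460],(400,400))]))
t=np.load('top3.npy',allow_pickle=True).item();cv2.imwrite('pics/cup3.png',cv2.resize(t['image'][225:285,370:450,::-1],(320,240)))
```

```text
[447.5  -9.1 180. ] [ 0.984 -0.178  0.    -0.   ] [ 0.34  0.16 -0.52  0.   -0.89  0.87]
[280. 200.] [array([142.,  38.]), array([550.,  73.])]
```

View pics/c3.png

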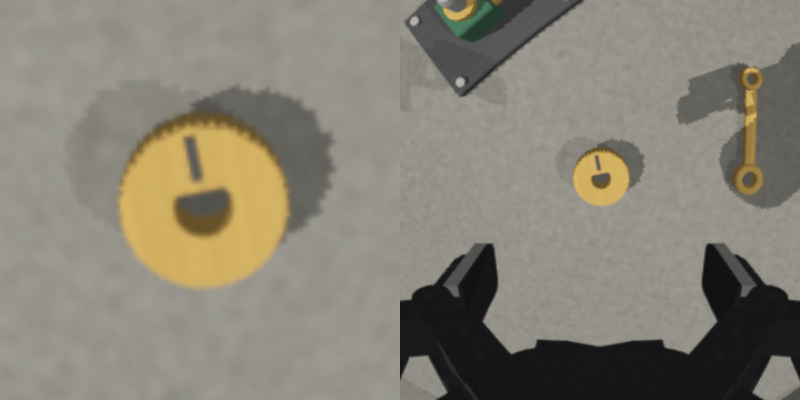

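The crop shows the wheel top centre at (204,205), with the bar from (190,138) to (198,180) towards the far side. It is centred between the open fingers.

Run:
```python
from h import *
w=np.load('wrist3.npy',allow_pickle=True).item()
q=proj(w,(448.5,-8.7,22));o=(int(q[0])-60,int(q[1])-60)
f=lambda x,y:onz(w,o[0]+x*.3,o[1]+y*.3,22)[:2]
c=f(204,203);a,b=f(190,138),f(198,180);e1,e2=f(175,203),f(231,192)
ang=lambda v:np.degrees(np.arctan2(v[1],v[0]))
print(c,ang(a-b),ang(a-c),'flat edge normal',ang(e2-e1)+90)
print('diam',np.linalg.norm(f(120,205)-f(289,205)))
```

```text
[448.24076717  -9.60165881] -9.934973896516956 -8.57864677835669 flat edge normal -9.048781942960474
diam 44.41398791048388
```

View pics/cup3.png

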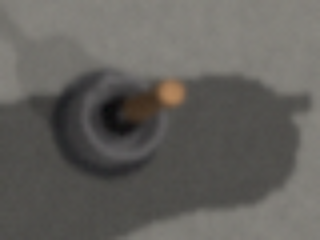

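The cup crop shows the brush standing upright in the cup. The wheel yaw is about -9.2°, so it needs +26° to match the engine's 16.7°. Going down to grip.

Call:
play_rows(
  series=[
    [0,0,-20,0,0,0],
    [0,0,-25,0,0,0],
    [0,0,-25,0,0,0],
    [0,0,-25,0,0,0],
    [0,0,-20,0,0,0],
    [0,0,-20,0,0,0],
    [0,0,-10,0,0,0],
    [0,0,-7,0,0,0],
    [1,0,0,0,0,0],
    [0,0,0,0,0,0],
  ],
)

```text
clock: 12.55
position: [448.9, -8.7, 28.0]
ee_rot: [0.984, -0.178, 0.0, -0.0]
contact_force: [-0.0, 0.5, 0.6]
gripper_width: 85.3
grasp_force: 0.0
```

Call:
play_rows(
  series=[
    [0,0,0,0,0,0],
    [0,0,0,0,0,0],
    [0,0,0,0,0,0],
    [0,0,0,0,0,0],
    [0,0,0,0,0,0],
    [0,0,0,0,0,0],
    [0,0,0,0,0,0],
    [0,0,0,0,0,0],
  ],
  gripper=0,
)

```text
clock: 13.22
position: [448.5, -8.3, 28.9]
ee_rot: [0.984, -0.177, 0.001, -0.0]
contact_force: [-1.4, 0.1, 7.6]
gripper_width: 41.2
grasp_force: 59.9
```

Call:
play_rows(
  series=[
    [0,0,10,0,0,0],
    [0,0,25,0,0,0],
    [0,0,25,0,0,0],
    [0,0,20,0,0,0],
    [10,3,5,0,0,0.43],
    [17,5,0,0,0,0.65],
    [22,6,0,0,0,0.65],
    [25,7,0,0,0,0.65],
    [25,7,0,0,0,0.65],
    [25,7,0,0,0,0.65],
    [20,6,0,0,0,0.65],
    [15,4,0,0,0,0],
    [0,0,0,0,0,0],
    [0,0,0,0,0,0],
    [0,0,0,0,0,0],
  ],
)

```text
clock: 14.47
position: [606.0, 36.4, 112.2]
ee_rot: [0.999, 0.048, -0.001, 0.0]
contact_force: [-0.3, 0.1, -2.2]
gripper_width: 41.5
grasp_force: 61.5
```

Run:
```python
from h import *
for n in('wrist','scene','top'): np.save(n+'4.npy',snap(n,n+'4.png'),allow_pickle=True)
st=read_state();p=st['position']; print(p.round(1),st['ee_rot'].round(3))
w,s,t=[np.load(n+'4.npy',allow_pickle=True).item() for n in('wrist','scene','top')]
wb=p[2]-28.5
out=[]
for d in(w,s):
    q=proj(d,(p[0],p[1],wb+22));print(np.round(q),np.round(proj(d,(607.5,36.7,79))))
    h=45 if not d['fish'] else 90
    u,v=int(q[0]),int(q[1]); v=max(h,v);print('crop0',u-h,v-h,400/(2*h))
    out.append(cv2.resize(cv2.cvtColor(d['image'],cv2.COLOR_RGB2BGR)[v-h:v+h,u-h:u+h],(400,400),interpolation=cv2.INTER_CUBIC))
cv2.imwrite('pics/c4.png',np.hstack(out))
```

```text
[606.3  36.4 112.9] [ 0.999  0.048 -0.     0.   ]
[282. 285.] [281. 257.]
crop0 191 195 2.2222222222222223
[297. 215.] [296. 224.]
crop0 252 169 4.444444444444445
```

View pics/c4.png

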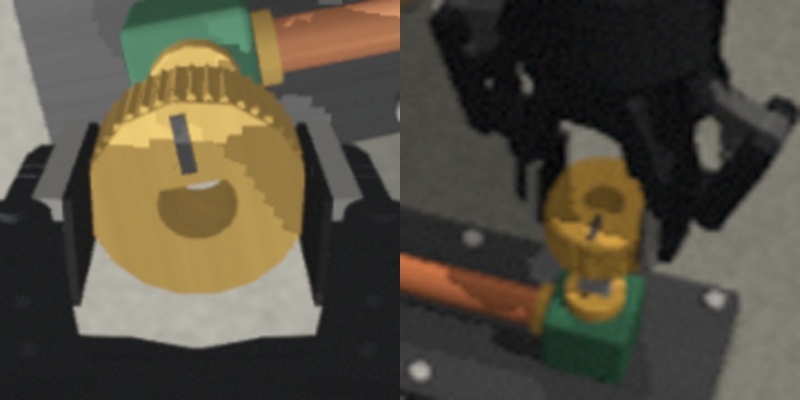

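Run:
```python
from h import *
w=np.load('wrist4.npy',allow_pickle=True).item();t=np.load('top0.npy',allow_pickle=True).item()
f=lambda x,y,z=106:onz(w,191+x/2.2222,195+y/2.2222,z)[:2]
ang=lambda v:np.degrees(np.arctan2(v[1],v[0]))
print('wheel c',f(198,205),ang(f(178,118)-f(188,172)),ang(f(178,118)-f(198,205)))
# engine yaw and place from the six bolts of the plate (top0 crop px), z=12
B=[onz(t,225+x/4,165+y/4,11)[:2] for x,y in((43,153),(209,100),(373,47),(410,151),(245,205),(78,260))]
B=np.array(B);print(B.mean(0),[ang(B[i]-B[j])-90 for i,j in((0,2),(5,3))],ang(B[2]-B[3]),ang(B[0]-B[5]))
yaw=np.radians(np.mean([ang(B[0]-B[2])-90,ang(B[5]-B[3])-90]));print('yaw',np.degrees(yaw),'shaft',B.mean(0)+65*np.array([-np.sin(yaw),np.cos(yaw)]))
```

```text
wheel c [605.12702351  36.88192452] 14.659197357540371 16.900597003623254
[627.9448561  -24.04987278] [np.float64(16.4343157029043), np.float64(16.624727423601442)] 16.414335928847215 16.81191437628361
yaw 16.52952156325287 shaft [609.45174917  38.26388971]
```

Call:
play_rows(
  series=[
    [1.5,0.7,0,0,0,0],
    [0,0,-2,0,0,0],
    [0,0,-2,0,0,0],
    [0,0,-2,0,0,0],
    [0,0,-2,0,0,0],
    [0,0,-1,0,0,0],
    [0,0,0,0,0,0],
    [0,0,0,0,0,0],
  ],
)

```text
clock: 15.28
position: [609.0, 37.4, 103.8]
ee_rot: [0.999, 0.048, 0.0, -0.0]
contact_force: [1.3, -0.0, -1.6]
gripper_width: 41.1
grasp_force: 61.5
```

Call:
play_rows(
  series=[
    [0,0,-1,0,0,0],
    [0,0,-1,0,0,0],
    [0,0,-1,0,0,0],
    [0,0,-1,0,0,0],
    [0,0,-1,0,0,0],
    [0,0,0,0,0,0],
    [0,0,0,0,0,0],
  ],
)

```text
clock: 15.87
position: [609.3, 37.5, 98.8]
ee_rot: [0.999, 0.048, 0.001, -0.0]
contact_force: [2.8, 0.9, -2.1]
gripper_width: 41.1
grasp_force: 61.5
```

Call:
play_rows(
  series=[
    [1,0.3,-1,0,0,0],
    [0.5,0,-1,0,0,0],
    [0,0,-2,0,0,0],
    [0,0,-2,0,0,0],
    [0,0,-2,0,0,0],
    [0,0,-2,0,0,0],
    [0,0,0,0,0,0],
    [0,0,0,0,0,0],
  ],
)

```text
clock: 16.53
position: [610.0, 37.5, 88.5]
ee_rot: [0.999, 0.048, -0.0, 0.0]
contact_force: [0.9, 0.1, -2.1]
gripper_width: 41.3
grasp_force: 61.5
```

Call:
play_rows(
  series=[
    [0,0,-2,0,0,0],
    [0,0,-2,0,0,0],
    [0,0,-2,0,0,0],
    [0,0,-2,0,0,0],
    [0,0,-1,0,0,0],
    [0,0,0,0,0,0],
    [0,0,0,0,0,0],
  ],
)

```text
clock: 17.12
position: [610.2, 37.6, 80.3]
ee_rot: [0.999, 0.048, 0.0, 0.0]
contact_force: [-1.4, 0.6, 2.1]
gripper_width: 41.6
grasp_force: 61.9
```

Call:
play_rows(
  series=[
    [0,0,-1,0,0,0],
    [0,0,-1,0,0,0],
    [0,0,-1,0,0,0],
    [0,0,0,0,0,0],
    [0,0,0,0,0,0],
  ],
)

```text
clock: 17.53
position: [610.3, 37.6, 77.3]
ee_rot: [0.999, 0.048, 0.0, 0.0]
contact_force: [-2.7, -0.4, 6.0]
gripper_width: 41.4
grasp_force: 62.1
```

Call:
play_rows(
  series=[
    [0,0,-1,0,0,0],
    [0,0,-0.7,0,0,0],
    [0,0,0,0,0,0],
    [0,0,0,0,0,0],
    [0,0,0,0,0,0],
  ],
)

```text
clock: 17.95
position: [610.3, 37.6, 76.0]
ee_rot: [0.999, 0.048, 0.0, 0.0]
contact_force: [-3.3, -0.1, 7.3]
gripper_width: 41.5
grasp_force: 62.5
```

Call:
play_rows(
  series=[
    [0,0,-0.7,0,0,0],
    [0,0,-0.7,0,0,0],
    [0,0,0,0,0,0],
    [0,0,0,0,0,0],
    [0,0,0,0,0,0],
  ],
)

```text
clock: 18.37
position: [610.4, 37.6, 75.9]
ee_rot: [0.999, 0.049, 0.0, 0.0]
contact_force: [-6.5, 0.7, 13.3]
gripper_width: 41.4
grasp_force: 63.1
```

Call:
play_rows(
  series=[
    [-0.5,0,-0.8,0,0,0],
    [0,0,0,0,0,0],
    [0,0,0,0,0,0],
    [0,0,0,0,0,0],
    [0,0,0,0,0,0],
  ],
)

```text
clock: 18.78
position: [610.4, 37.6, 75.9]
ee_rot: [0.999, 0.049, 0.001, 0.0]
contact_force: [-6.2, 0.1, 15.7]
gripper_width: 41.5
grasp_force: 63.4
```

Run:
```python
from h import *
w=snap('wrist','w5.png');s=snap('scene','s5.png');t=snap('top','t5.png')
b=lambda d,y,x,h:cv2.resize(cv2.cvtColor(d['image'],cv2.COLOR_RGB2BGR)[y-h:y+h,x-h:x+h],(400,400),interpolation=cv2.INTER_CUBIC)
cv2.imwrite('pics/c5.png',np.hstack([b(w,285,282,90),b(s,190,250,100)]))
```

```text
(no output)
```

View pics/c5.png

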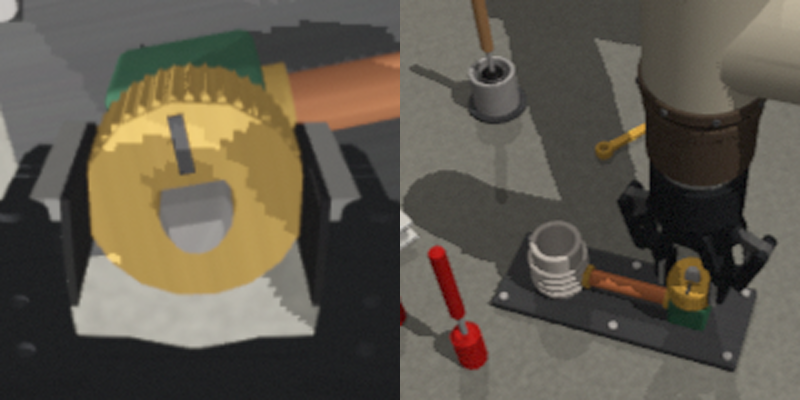

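The wheel sits level on the shaft, with the D-shaft at crop (196,215) filling the hole flat to flat. The brush stands in the cup and the other parts are undisturbed. At z 75.9 the push meets a hard stop just past the spring's 9 N, so the collar is fully down.

```bash
python3 -c "
from h import *
print(read_state()['contact_force']); print(job_done())"
```

```text
[-5.90183373 -0.0356261  15.30646548]
the job is handed in; nothing more can be done
None
```

I handed the job in at about 19 s: two brush strokes of about 30 mm, the brush standing in the steel cup, and the wheel fully down the D-shaft, flats matched, held against the collar's stop with about 15 N.

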